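Cull the broken prism, then hold a whole one in the light path

ROBOT

A 6-joint arm with a two-finger parallel gripper is mounted at the origin on the work surface; the furniture and walls round the work are solid. World frame = base frame: x ahead of the robot, y to its left, z up, the work surface at z = 0. Lengths are in m, angles in rad, forces in N, time in s.
With the tool pointing down it reaches from about 0.35 to 0.725 m from the base axis. Payload 6 kg.
Tool frame: the origin (TCP) lies on the front face of the gripper's body, between the roots of the fingers; the fingertips stand 73 mm ahead of it and the grasp point (between the pads) lies 54 mm ahead of it; x points along the fingers, y is the direction in which the jaws open and shut, and the axes are right-handed (so a half turn about x gives the same grasp; the last joint's range is limited). The gripper opens to 85 mm and grips with 20 to 120 N. Pads are 22 mm wide; open, the fingers measure 114 mm over their backs; the gripper's body (76 mm by 85 mm) begins 54 mm behind the grasp point. The pads swing forward as they close: fully open they stand 13 mm farther back than shut.
Start: joints at [-0.837, 0.04, 0.085, 0, -1.615, -0.334], TCP at [0.234, -0.553, 0.304] pointing down, gripper open.
Joint ranges: [-2.56, 2.56], [-1.29, 2.01], [-1.08, 1.49], [-3.29, 1.98], [-2.81, -0.18], [-2.99, 2.99]. Speed limits (rad/s): [2.57, 2.57, 3.01, 3.14, 3.14, 3.14].

INTERFACE

Orientations are given as a unit quaternion [w, x, y, z].
In Python, from cell import ctrl gives the robot as it stands. The module is installed in compiled form; this text tells all that it offers.
- The arm moves only by the shell command python3 -m crank 'ROWS' [OPENING] [FORCE]. ROWS is JSON, a list of rows, each a list of 2 entries, a list of its own where there are three numbers: the shift along the tool's x, y, z in mm, then the turn, a rotation vector about the tool's x, y, z in degrees. A call has exactly 10 rows; each row shifts and turns the pose as measured when the row begins, along the tool's axes as they then stand; what a row does not reach is not made up. A row lasts 1/12 s, in which the tool goes at most 41.7 mm and 7.16 degrees, less where a joint would pass 70% of its speed; a pose out of reach is approached as far as the arm can. A call is refused whole if a number of a shift passes 41.7 or a number of a turn 7.16, either way. A call with a gripper value outside its range is refused whole. OPENING is the opening, from 0 (shut) to 1 (fully open), set as the call begins (- or left out, the last holds). The fingers move at their own pace and stop on an object; FORCE is the grip in N (left out, the last holds). Time passes only in rows, so rows that do not move let the fingers close, or fill a call up. It gives the time, the measured TCP pose, the force and the opening at its end, in the units of the state.
- ctrl.get_state(): the state, without advancing time (a new reading comes with each control period).
- ctrl.get_image(name): name is "scene" or "top" or "wrist"; returns the picture (480x640x3 uint8, blue, green, red); there is no depth.
- ctrl.get_calibration(name): a dict with "fx", "fy", "cx", "cy" (pixels), "R" (3x3) and "t" (3): a world point X has camera coordinates R X + t. Camera axes: x right, y down, z forward; pixel columns grow to the right and rows downward; lengths in m; the calibration is good to about 2 mm. A picture is of the moment at which its call begins: read the wrist's pose just before it. get_calibration takes no time and is no camera call; for the wrist camera it gives the pose at the moment of the call.
- ctrl.hand_in(): hands the job in, once; it reports no verdict.
The state is a dict: "time": time; "qpos": joint angles; "qd": joint speeds; "joint_torque": joint torques, N m; "tcp_pos": TCP position; "tcp_rot": TCP orientation; "ft_force": force on the tool from outside, world axes, zero at the start; "ft_torque": the same for the moment, N m; "width": finger opening in m.
Only numpy, scipy, OpenCV 4.12 (cv2) and the standard library are available. Lean on these libraries where they do the work, as an engineer would, in place of code of your own. Each camera call takes 0.05 s, during which the arm holds its last target.

TASK

Three cast clear-glaze test prisms stand in the wooden rack and one of them has snapped off short: put that one in the plywood scrap tray and let go of it. Then take either of the two whole prisms out of the rack and hold it upright in the gap of the light meter, squarely across the beam, so that the beam goes from lens to sensor through the middle of its clear faces in the lower half of the prism, clear of the meter itself; finish still holding it there. Grip every prism only by its two narrow frosted faces, never by the polished clear ones, leave the other whole prism standing in its pocket, and do not knock the meter or shift the things lying around.

Things in the scene. Friction and masses are not known exactly. Their poses are not given: they have to be found in the camera images.
- prism_a: Glaze test prism, whole, 100 mm tall. Footprint 34 mm (own x) by 20 mm (own y). Faces +-y, 34 mm wide, are polished and clear; the narrow faces +-x, 34 mm apart and 20 mm wide, are frosted: matt white plates 4 mm thick with grey lines near the top. Clear part between them 26 mm wide. Origin: centre of underside, z up. About 160 g.
- prism_b: Glaze test prism, whole, 100 mm tall. Footprint 34 mm (own x) by 20 mm (own y). Faces +-y, 34 mm wide, are polished and clear; the narrow faces +-x, 34 mm apart and 20 mm wide, are frosted: matt white plates 4 mm thick with grey lines near the top. Clear part between them 26 mm wide. Origin: centre of underside, z up. About 160 g.
- prism_short: Glaze test prism, snapped short: 76 mm tall at its -x face, 68 at +x. Footprint 34 mm (own x) by 20 mm (own y). Faces +-y, 34 mm wide, are polished and clear; the narrow faces +-x, 34 mm apart and 20 mm wide, are frosted: matt white plates 4 mm thick with grey lines near the top. Clear part between them 26 mm wide. Origin: centre of underside, z up. About 122 g.
- rack: Fixed pale wood block, 70 (x) x 156 (y) x 30 mm high, origin at the centre of its underside. Three pockets along its y at -50, 0, +50 mm, each 38 x 24 mm, floor 8 mm above the underside. The prisms stand loosely in them, axes along the rack's (to about 0.1 rad), and lift straight out; which is where varies.
- scrap_tray: Fixed shallow open plywood tray, 130 x 130 mm outside, 30 mm high, walls and floor 5 mm thick, origin at the centre of its underside.
- meter: Fixed light meter: aluminium base 90 (x) x 215 (y) mm, its top 18 mm above the table, and two grey heads 58 (x) x 44 (y) mm, 117 mm high (thumb screw on one to 124). Lamp head with the large lens at +y, sensor head with the small dark opening at -y, facing each other along y; gap between the lens rings 110 mm. Origin: centre of underside.
- beam (a point): Middle of the light beam: halfway between lens and sensor, 90 mm above the meter's underside. The beam runs along the meter's y axis.
- sprig_mould: Bystander: plaster sprig mould, a block 62 x 51 x 24 mm; origin at the centre of its underside.
- wood_stamp: Bystander: turned wooden stamp standing upright, 26 mm across, 67 mm tall; origin at the centre of its underside.
- star_tile: Bystander: small glazed star-shaped tile, 63 mm across, 9 mm thick, lying flat; origin at the centre of its underside.
- throwing_rib: Bystander: flat wooden throwing rib, 44 x 110 x 8 mm, lying flat; origin at the centre of its underside.
Things that resemble listed ones, but are neither listed nor needed, are in the scene too. Leave any purple look-alike of the prism_b alone.

How it is judged:
On the way:
1. the short prism is in the scrap tray, let go and at rest (x of prism_short in the frame of scrap_tray between -0.062 and 0.062 m and y of prism_short in the frame of scrap_tray between -0.062 and 0.062 m and height (world z) of prism_short below 0.05 m and contact force between the fingers and prism_short below 0.1 N and linear speed of prism_short below 0.03 m/s), for 0.2 s.
At the end, for the whole second after the job is handed in: Short prism at rest in the tray, released. One whole prism gripped on both frosted faces (over 1 N each), touching nothing else, still, upright and square to the beam (0.12, 0.15 rad), beam within 7 mm of its middle, 6-60 mm above its foot, 30 mm of mid-gap; the other moved under 10 mm (all of step 1 and ((contact force between the fingers and prism_a_c1 above 1 N and contact force between the fingers and prism_a_c2 above 1 N and contact force between prism_a and meter below 0.05 N and contact force between prism_a and rack below 0.05 N and x of beam in the frame of prism_a between -0.007 and 0.007 m and z of beam in the frame of prism_a between 0.006 and 0.06 m and y of prism_a in the frame of beam between -0.03 and 0.03 m and angle between the y axis of prism_a and the y axis of meter, either way round below 0.15 rad and angle between prism_a's own z axis and vertical below 0.12 rad and linear speed of prism_a below 0.02 m/s and distance of prism_b from where it was at the start of the episode below 0.01 m and angle between prism_b's own z axis and vertical below 0.1 rad) or (contact force between the fingers and prism_b_c1 above 1 N and contact force between the fingers and prism_b_c2 above 1 N and contact force between prism_b and meter below 0.05 N and contact force between prism_b and rack below 0.05 N and x of beam in the frame of prism_b between -0.007 and 0.007 m and z of beam in the frame of prism_b between 0.006 and 0.06 m and y of prism_b in the frame of beam between -0.03 and 0.03 m and angle between the y axis of prism_b and the y axis of meter, either way round below 0.15 rad and angle between prism_b's own z axis and vertical below 0.12 rad and linear speed of prism_b below 0.02 m/s and distance of prism_a from where it was at the start of the episode below 0.01 m and angle between prism_a's own z axis and vertical below 0.1 rad))); the arm keeps its last pose, push and grip.
It fails at once if the fingers press on a clear face of a prism (over 1 N) (contact force between the fingers and prism_a_c0 above 1 N or contact force between the fingers and prism_b_c0 above 1 N or contact force between the fingers and prism_short_c0 above 1 N).
It fails at once if the robot or a prism knocks the meter (over 8 N) (contact force between any of the arm, the fingers, prism_a, prism_b, prism_short and meter above 8 N).
It fails at once if a bystander is shifted by more than 20 mm (distance of any of sprig_mould, wood_stamp, star_tile, throwing_rib from where it was at the start of the episode above 0.02 m).
It also fails if it takes over 51 s, if anything falls off the work surface, if the arm or the gripper's body presses on something with over 40 N, if the wrist force passes 120 N, or if a joint passes its speed limit or range.

## Working session

There is one attempt and no reset: what is moved stays moved. The work goes in short steps, Python scripts to look and compute and a shell command to move; the robot and the scene stay as the last step left them, time stands still between calls to the robot, and variables do not carry over. Pictures are saved under pics/ and viewed, and the job is handed in when it is done.

```bash
mkdir -p pics; ls
python3 - <<'E'
from cell import ctrl
import cv2
s=ctrl.get_state();print(s)
for n in("scene","top","wrist"):
    c=ctrl.get_calibration(n);print(n,c)
    cv2.imwrite(f"pics/{n}0.png",ctrl.get_image(n))
E
```

```text
pics
{'time': 0.0, 'qpos': array([-8.37299291e-01,  4.08237169e-02,  8.38055993e-02, -4.41117638e-04,
       -1.61548167e+00, -3.33718249e-01]), 'qd': array([ 1.14090988e-03,  1.37488337e-04, -4.03381275e-04, -6.25091023e-04,
        6.82091240e-05,  7.77081239e-04]), 'joint_torque': array([-2.75822327e-03, -3.68207037e+01,  3.47404468e+01,  6.93230957e+00,
       -5.48630051e-03, -3.47934076e-06]), 'tcp_pos': array([ 0.23354392, -0.55247224,  0.30287355]), 'tcp_rot': array([ 0.69285344, -0.13981264,  0.69319782,  0.14100821]), 'ft_force': array([-0.34336071, -0.40771639,  0.51981718]), 'ft_torque': array([ 0.04089043, -0.06385881, -0.00636325]), 'width': 0.08545176670625318}
scene {'fx': 544.5968135145368, 'fy': 544.5968135145368, 'cx': 328.1670939236696, 'cy': 245.19555408974682, 'R': array([[ 0.40150353, -0.91564045,  0.01993686],
       [-0.36984718, -0.18201381, -0.91108948],
       [ 0.83785916,  0.35843205, -0.41172623]]), 't': array([-0.20239673,  0.26478938,  0.64091009])}
top {'fx': 548.5603776588712, 'fy': 548.5603776588712, 'cx': 319.3477256267341, 'cy': 234.423942683531, 'R': array([[ 0.02144349, -0.99952479, -0.02214415],
       [-0.98731177, -0.01768534, -0.15780592],
       [ 0.1573393 ,  0.02524709, -0.98722182]]), 't': array([0.03071561, 0.53453487, 0.98566834])}
wrist {'fx': 354.528349830756, 'fy': 354.528349830756, 'cx': 322.63832547471424, 'cy': 245.59802117437863, 'R': array([[-0.38936143,  0.92108163,  0.0025104 ],
       [ 0.88238811,  0.37222036,  0.28782501],
       [ 0.26417591,  0.1142831 , -0.95767973]]), 't': array([ 0.59963126, -0.03802438,  0.37956562])}
```

View pics/scene0.png

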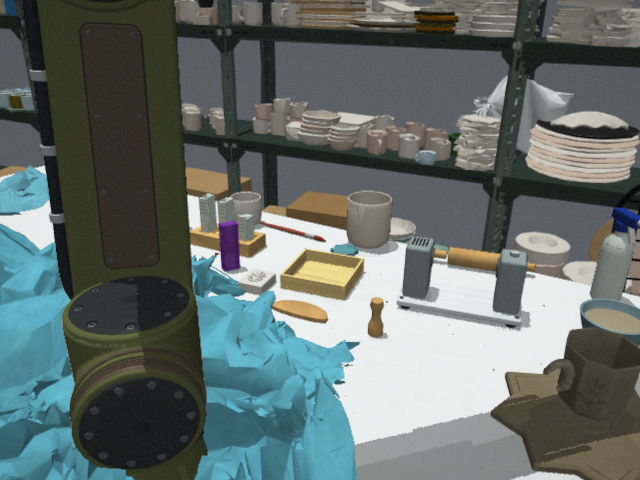

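View pics/top0.png

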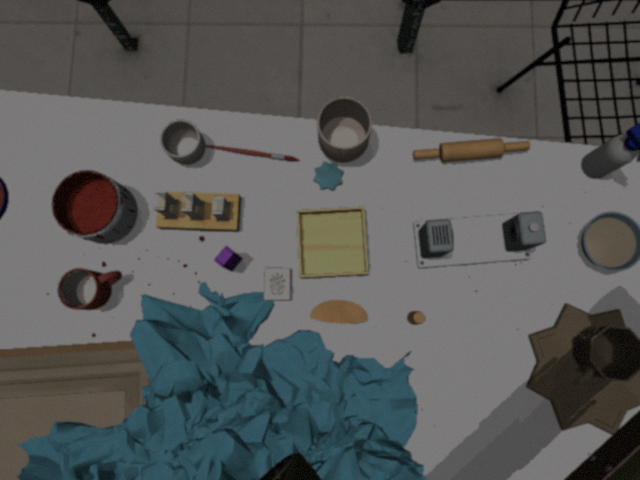

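View pics/wrist0.png

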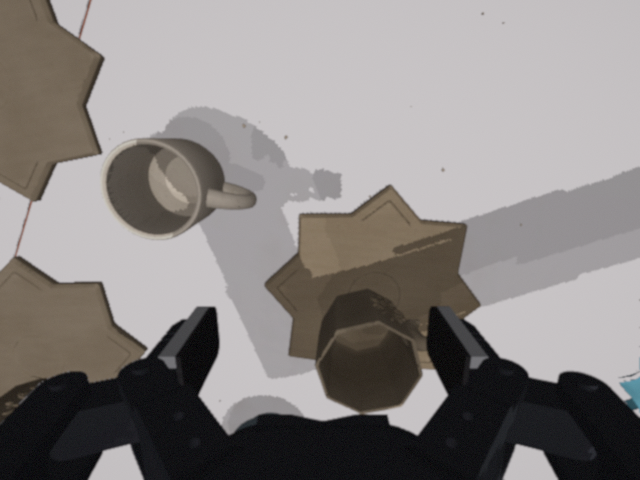

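The scene view shows the rack with three prisms at about (228,215), the purple look-alike at (230,245), the tray at (322,272) and the meter at (462,280). In the top view the rack is at (198,211), purple at (228,258), the tray at (334,243) and the meter at (472,240). I'll zoom in on these.

```bash
cat > h.py <<'E'
import numpy as np, cv2
from cell import ctrl
def ray(name,u,v,z,c=None):
    c=c or ctrl.get_calibration(name)
    d=c['R'].T@np.array([(u-c['cx'])/c['fx'],(v-c['cy'])/c['fy'],1]); o=-c['R'].T@c['t']
    return o+d*(z-o[2])/d[2]
def proj(name,X,c=None):
    c=c or ctrl.get_calibration(name)
    p=c['R']@np.array(X)+c['t']; return np.array([c['fx']*p[0]/p[2]+c['cx'],c['fy']*p[1]/p[2]+c['cy']])
E
python3 - <<'E'
import cv2,numpy as np
t=cv2.imread('pics/top0.png')
a=cv2.resize(t[170:290,140:300],(800,600),interpolation=cv2.INTER_CUBIC);a=np.clip(a*1.5,0,255).astype('uint8');cv2.imwrite('pics/c1.png',a)
a=cv2.resize(t[190:290,290:560],(799,296),interpolation=cv2.INTER_CUBIC)
s=cv2.imread('pics/scene0.png')
b=cv2.resize(s[180:300,180:340],(800,600),interpolation=cv2.INTER_CUBIC);cv2.imwrite('pics/c2.png',b)
c=cv2.resize(s[225:335,385:545],(800,550),interpolation=cv2.INTER_CUBIC);cv2.imwrite('pics/c3.png',c)
cv2.imwrite('pics/c4.png',np.clip(a*1.5,0,255).astype('uint8'))
E
```

```text
(no output)
```

View pics/c1.png

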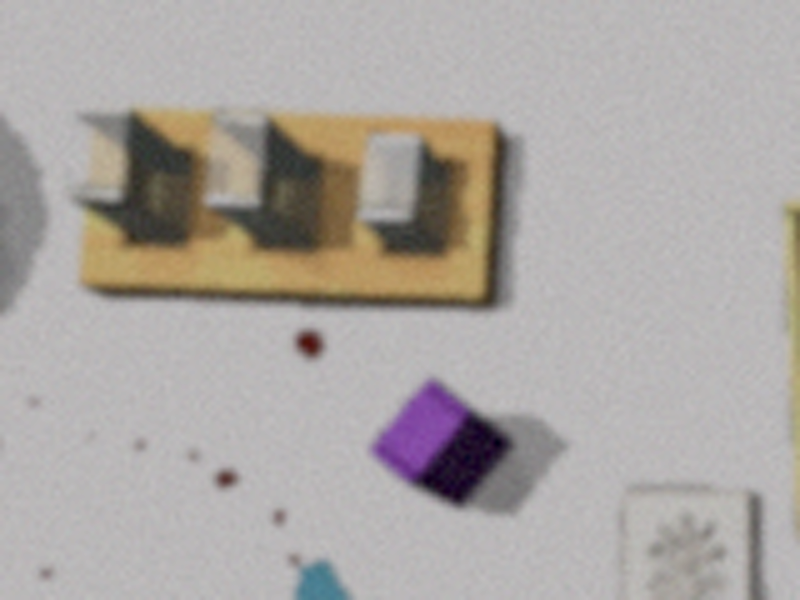

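View pics/c2.png

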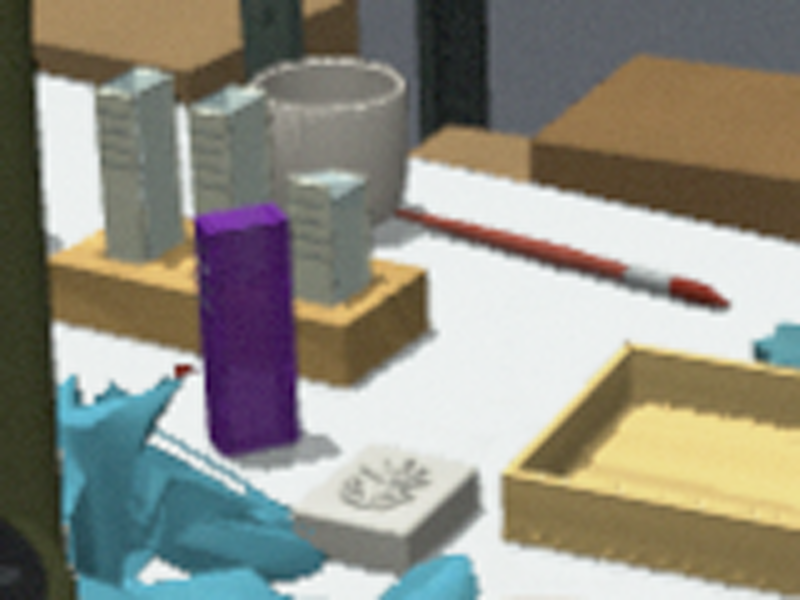

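View pics/c3.png

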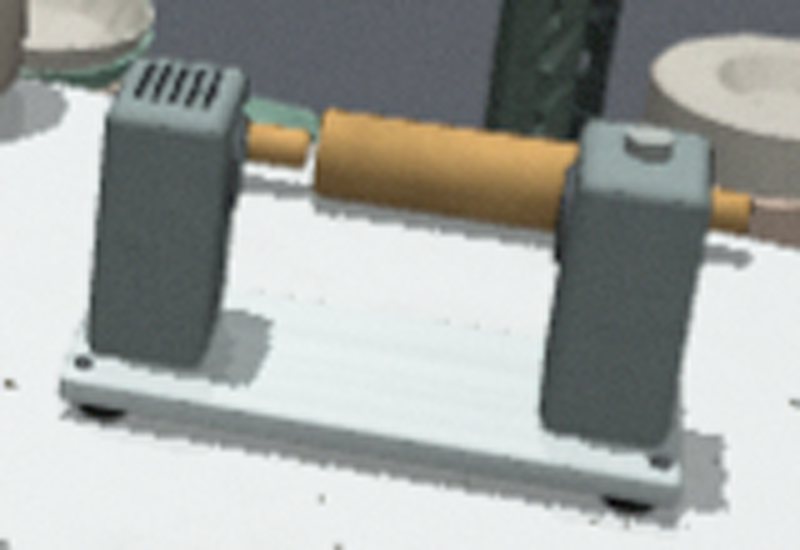

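View pics/c4.png

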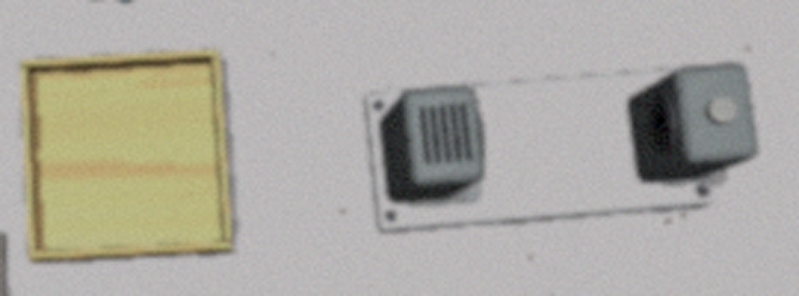

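Things that could be taken for the target, by crop c1/c2 and full-frame pixel:
- Short prism: top (218,205), scene (246,227). It is visibly lower, in the right-hand (-y) pocket.
- Whole prism, middle: top (188,202).
- Whole prism, left: top (161,202).
- Purple decoy: top (228,258). It stands outside the rack and must be left alone.

I choose (218,205) as the short one, with its frosted plates (grey lines) facing ±x. Next I measure.

Run:
```python
from h import *
def P(n,crop,s,off,z): return [np.round(ray(n,off[0]+a/s,off[1]+b/s,z)[:2],4) for a,b in crop]
o=(140,170)
print('rack',P('top',[(498,122),(490,292),(82,285)],5,o,.03))
sh=P('top',[(368,135),(422,137),(415,220),(360,217)],5,o,.08);print('short',sh,np.mean(sh,0))
m=P('top',[(217,110),(270,115),(265,208),(207,203)],5,o,.108);print('mid',m,np.mean(m,0))
l=P('top',[(80,115),(133,112),(128,203),(78,200)],5,o,.108);print('left',l,np.mean(l,0))
pu=P('top',[(433,380),(480,420),(415,480),(372,448)],5,o,.1);print('purple',pu,np.mean(pu,0))
s=799/270;o=(290,190)
t=P('top',[(25,65),(217,53),(231,247),(32,258)],s,o,.03);print('tray',t,np.mean(t,0))
b=P('top',[(365,95),(382,231),(710,207)],s,o,.018);print('base',b)
h1=P('top',[(409,90),(475,87),(484,178),(416,186)],s,o,.117);print('h1',h1,np.mean(h1,0))
h2=P('top',[(680,68),(745,64),(757,152),(690,162)],s,o,.117);print('h2',h2,np.mean(h2,0),'mid',(np.mean(h1,0)+np.mean(h2,0))/2)
# scene check of rolling pin removed
for nm,X in dict(short=[*np.mean(sh,0),.08],mid=[*np.mean(m,0),.108],left=[*np.mean(l,0),.108],meter=[*((np.mean(h1,0)+np.mean(h2,0))/2),.018]).items(): print(nm,proj('scene',X))
```

```text
rack [array([0.6112, 0.1969]), array([0.5447, 0.197 ]), array([0.5447, 0.354 ])]
short [array([0.5939, 0.2357]), array([0.5935, 0.2158]), array([0.5625, 0.2169]), array([0.5632, 0.2371])] [0.578275 0.226375]
mid [array([0.5958, 0.2841]), array([0.5943, 0.265 ]), array([0.5604, 0.2648]), array([0.5619, 0.2856])] [0.5781   0.274875]
left [array([0.5932, 0.3333]), array([0.5946, 0.3143]), array([0.5614, 0.3139]), array([0.5622, 0.3318])] [0.57785  0.323325]
purple [array([0.501 , 0.2035]), array([0.4871, 0.1862]), array([0.4654, 0.2081]), array([0.4764, 0.2239])] [0.482475 0.205425]
tray [array([0.5786, 0.0825]), array([ 0.5886, -0.0413]), array([ 0.4634, -0.0513]), array([0.454 , 0.0746])] [0.52115  0.016125]
base [array([ 0.565 , -0.1381]), array([ 0.4767, -0.1485]), array([ 0.4961, -0.3573])]
h1 [array([ 0.55  , -0.1493]), array([ 0.5525, -0.1878]), array([ 0.4987, -0.1922]), array([ 0.4933, -0.1528])] [ 0.523625 -0.170525]
h2 [array([ 0.5659, -0.3075]), array([ 0.5689, -0.3454]), array([ 0.5169, -0.3501]), array([ 0.5103, -0.3113])] [ 0.5405   -0.328575] mid [ 0.5320625 -0.24955  ]
short [246.54407755 215.88069773]
mid [226.65740535 200.19569796]
left [207.87503068 196.86916361]
meter [460.25800254 298.57958526]
```

```bash
cat >> h.py <<'E'
from scipy.spatial.transform import Rotation as Ro
def tgt(pos,yaw,s=None,flip=0):
    "pos of TCP wanted, jaws along direction yaw (0 = world x); prints tool-frame shift mm & rotvec deg"
    s=s or ctrl.get_state(); q=s['tcp_rot']; R=Ro.from_quat([q[1],q[2],q[3],q[0]])
    a=yaw+(np.pi if flip else 0); y=np.array([np.cos(a),np.sin(a),0]);x=np.array([0,0,-1.]);z=np.cross(x,y)
    T=Ro.from_matrix(np.c_[x,y,z])
    d=R.inv().apply(np.array(pos)-s['tcp_pos'])*1000
    r=(R.inv()*T).as_rotvec(degrees=True)
    print('t',round(s['time'],2),'tcp',s['tcp_pos'].round(4),'w',round(s['width'],4),'F',s['ft_force'].round(1),'q',s['qpos'].round(2)); print('shift(tool now)',d.round(1),'turn',r.round(2)); return R
E
python3 - <<'E'
from h import *
R=tgt([.578,.226,.30],0);print(R.as_matrix().round(3)); tgt([.578,.226,.3],0,flip=1)
E
```

```text
t 0.15 tcp [ 0.2336 -0.5525  0.3031] w 0.0856 F [-0.4 -0.2  0.2] q [-0.84  0.04  0.08 -0.   -1.62 -0.33]
shift(tool now) [  3.8 583.  620.3] turn [ 1.1291e+02 -8.0000e-02 -4.0000e-02]
[[-0.001 -0.389  0.921]
 [ 0.001  0.921  0.389]
 [-1.     0.001 -0.   ]]
t 0.15 tcp [ 0.2336 -0.5525  0.3031] w 0.0856 F [-0.4 -0.2  0.2] q [-0.84  0.04  0.08 -0.   -1.62 -0.33]
shift(tool now) [  3.8 583.  620.3] turn [-6.709e+01  4.000e-02 -7.000e-02]
```

```bash
python3 -m crank '[[[0,0,40],[-6.8,0,0]],[[0,0,40],[-6.8,0,0]],[[0,0,40],[-6.8,0,0]],[[0,0,40],[-6.8,0,0]],[[0,0,40],[-6.8,0,0]],[[0,0,40],[-6.8,0,0]],[[0,0,40],[-6.8,0,0]],[[0,0,40],[-6.8,0,0]],[[0,0,40],[-6.8,0,0]],[[0,0,40],[-6.8,0,0]]]' 1 30
python3 - <<'E'
from h import *
tgt([.578,.226,.30],0,flip=1)
E
```

```text
time: 0.98
tcp_pos: [0.4575, -0.2404, 0.2955]
tcp_rot: [0.485, -0.509, 0.487, 0.518]
ft_force: [0.9, 1.1, 0.1]
width: 0.0854
t 0.98 tcp [ 0.4575 -0.2404  0.2955] w 0.0854 F [0.9 1.1 0.1] q [-0.1  -0.17 -0.13 -0.01 -1.63  0.15]
shift(tool now) [  -2.7 -146.3  459. ] turn [ 3.2   0.41 -0.68]
```

```bash
python3 - <<'E'
from h import *
import pickle
c=ctrl.get_calibration('wrist');cv2.imwrite('pics/w1.png',ctrl.get_image('wrist'));pickle.dump(c,open('w1.pkl','wb'))
E
python3 -m crank '[[[0,-13,40],[0.3,0,0]],[[0,-14,41],[0.3,0,0]],[[0,-13,41],[0.3,0,0]],[[0,-14,41],[0.3,0,0]],[[0,-13,41],[0.3,0,0]],[[0,-14,41],[0.3,0,0]],[[0,-13,40],[0.3,0,0]],[[0,-14,40],[0.3,0,0]],[[0,-14,40],[0.3,0,0]],[[0,-14,20],[0.3,0.3,-0.6]]]'
python3 - <<'E'
from h import *
import pickle
c=ctrl.get_calibration('wrist');cv2.imwrite('pics/w2.png',ctrl.get_image('wrist'));pickle.dump(c,open('w2.pkl','wb'))
tgt([.578,.226,.20],0,flip=1)
E
```

```text
time: 1.87
tcp_pos: [0.568, 0.1457, 0.2983]
tcp_rot: [0.498, -0.503, 0.494, 0.505]
ft_force: [-0.2, -1.0, 0.5]
width: 0.0857
t 1.92 tcp [0.5693 0.1477 0.2968] w 0.0855 F [-3.   0.3 -3.4] q [ 0.59  0.01  0.04 -0.   -1.6  -0.58]
shift(tool now) [97.2 -9.8 77.7] turn [0.93 0.27 0.09]
```

View pics/w1.png

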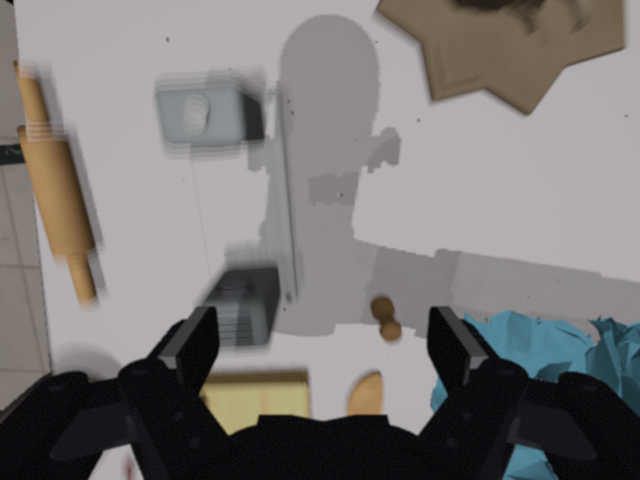

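View pics/w2.png

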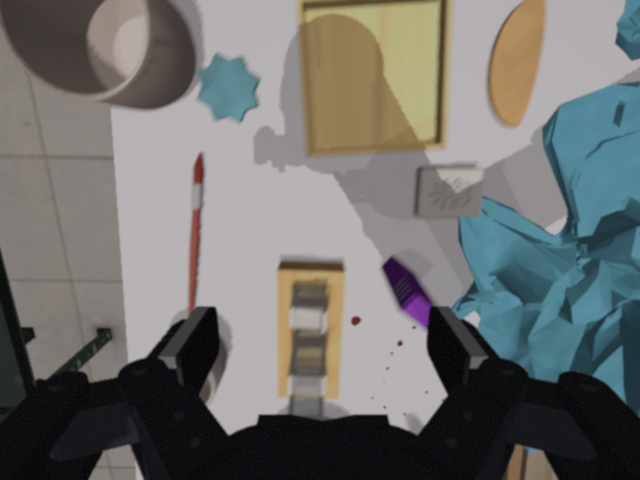

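```bash
python3 -m crank '[[[0,-10,0],[0.9,0.2,0]],[[0,0,0],[0,0,0]],[[0,0,0],[0,0,0]],[[0,0,0],[0,0,0]],[[0,0,0],[0,0,0]],[[0,0,0],[0,0,0]],[[0,0,0],[0,0,0]],[[0,0,0],[0,0,0]],[[0,0,0],[0,0,0]],[[0,0,0],[0,0,0]]]' 0.75;  python3 - <<'E'
from h import *
import pickle
c=ctrl.get_calibration('wrist');im=ctrl.get_image('wrist');cv2.imwrite('pics/w3.png',im);pickle.dump(c,open('w3.pkl','wb'))
tgt([.578,.226,.20],0,flip=1)
cv2.imwrite('pics/w3c.png',cv2.resize(im[250:420,230:450],(792,612)[:2],interpolation=cv2.INTER_CUBIC)[:600])
print('cup',ray('top',184,165,.07),ray('top',205,145,.07))
for n,(a,b,z) in dict(short=(.578,.2264,.08),mid=(.578,.275,.108),left=(.578,.3233,.108)).items(): print(n,proj('wrist',[a,b,z],c))
E
```

```text
time: 2.75
tcp_pos: [0.5784, 0.1482, 0.2955]
tcp_rot: [0.499, -0.5, 0.5, 0.501]
ft_force: [0.0, 0.9, 0.1]
width: 0.0642
t 2.8 tcp [0.5785 0.1482 0.2956] w 0.064 F [ 0.3 -0.6  1.1] q [ 0.59  0.03  0.06 -0.   -1.6  -0.58]
shift(tool now) [95.7  0.2 77.7] turn [ 0.11  0.03 -0.06]
cup [0.65658901 0.29687063 0.07      ] [0.69606679 0.25946771 0.07      ]
short [323.39528403 315.95809677]
mid [323.33174365 382.52519552]
left [323.19426773 428.02848447]
```

View pics/w3c.png

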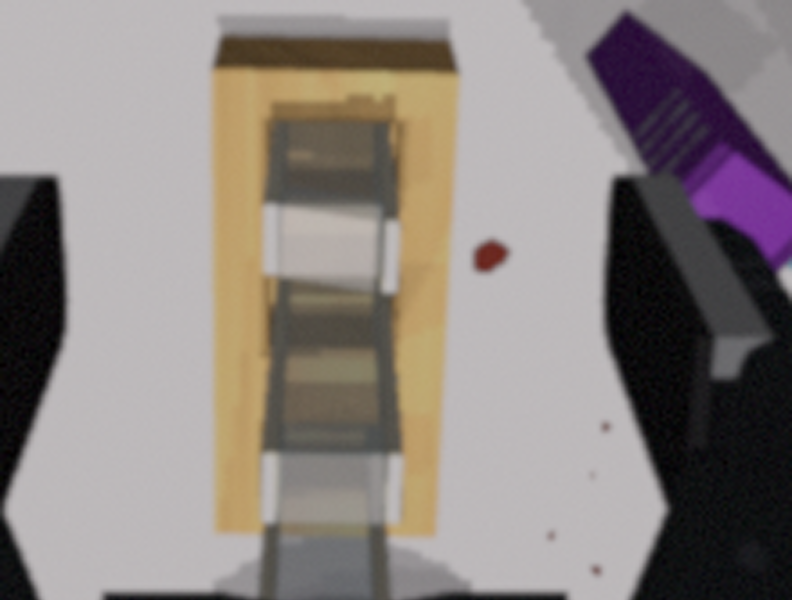

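Run:
```python
from h import *
import pickle
c=pickle.load(open('w3.pkl','rb'))
f=lambda a,b,z: ray('wrist',230+a/3.6,250+b/3.6,z,c)[:2].round(4)
L=[f(*p,.076) for p in[(263,203),(263,275)]];Rr=[f(*p,.084) for p in[(399,220),(397,293)]]
print(L,Rr); a=np.mean(L,0);b=np.mean(Rr,0);print('short c',(a+b)/2,'yaw',np.degrees(np.arctan2(*(a-b)[::-1])),np.linalg.norm(a-b))
L=[f(*p,.108) for p in[(263,453),(262,520)]];Rr=[f(*p,.108) for p in[(401,453),(399,522)]]
print(L,Rr); a=np.mean(L,0);b=np.mean(Rr,0);print('mid c',(a+b)/2,'yaw',np.degrees(np.arctan2(*(a-b)[::-1])),np.linalg.norm(a-b))
s=ctrl.get_state()
# grasp point at prism z .063 -> TCP z .117
```

```text
[array([0.5963, 0.219 ]), array([0.5966, 0.2392])] [array([0.5627, 0.2195]), array([0.5629, 0.2396])]
short c [0.579625 0.229325] yaw -0.7661683198747429 0.033653008780791124
[array([0.5953, 0.2683]), array([0.5958, 0.2873])] [array([0.5626, 0.2682]), array([0.5628, 0.2878])]
mid c [0.579125 0.2779  ] yaw -0.3488284419990249 0.03285060882236436
```

The wrist crop shows the short prism's two frosted plates at (272,240) and (390,256), with the plates on ±x and a yaw near 0. The centre comes to (0.579, 0.228). I'll move over it and descend.

```bash
python3 -m crank '[[[0,0,40],[0,0,0]],[[0,0,40],[0,0,0]],[[0,0,0],[0,0,0]],[[20,0,0],[0,0,0]],[[25,0,0],[0,0,0]],[[25,0,0],[0,0,0]],[[25,0,0],[0,0,0]],[[20,0,0],[0,0,0]],[[5,0,0],[0,0,0]],[[0,0,0],[0,0,0]]]' 0.75;  python3 - <<'E'
from h import *
tgt([.579,.228,.117],0,flip=1)
im=ctrl.get_image('wrist');cv2.imwrite('pics/w4.png',im)
E
```

```text
time: 3.63
tcp_pos: [0.5791, 0.2323, 0.1736]
tcp_rot: [0.501, -0.501, 0.498, 0.5]
ft_force: [-0.1, -0.5, -0.6]
width: 0.0641
t 3.63 tcp [0.5791 0.2323 0.1736] w 0.0641 F [-0.1 -0.5 -0.6] q [ 0.7   0.12 -0.06  0.   -1.38 -0.7 ]
shift(tool now) [56.6  0.3 -4.5] turn [0.1  0.19 0.24]
```

View pics/w4.png

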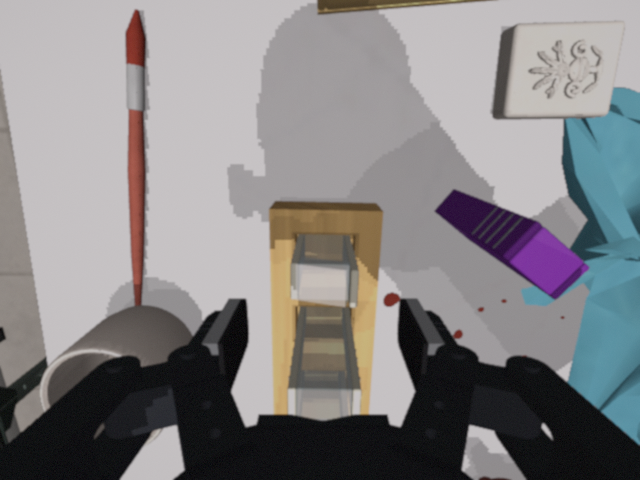

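The picture shows the short prism's top at about (324,283), with the frosted plates at columns 297 and 352, between the fingers. I'll re-measure from here.

Run:
```python
from h import *
c=ctrl.get_calibration('wrist')
im=cv2.imread('pics/w4.png');cv2.imwrite('pics/w4c.png',cv2.resize(im[220:420,260:400],(560,800)[:2],interpolation=cv2.INTER_CUBIC)[:600])
print(proj('wrist',[.579,.228,.08],c),proj('wrist',[.579,.278,.108],c))
s=ctrl.get_state();p=s['tcp_pos']
for dx in(-.032,.032): print('tip',proj('wrist',[p[0]+dx,p[1],p[2]-.065],c))
```

```text
[324.95737816 282.93293879] [324.63933567 406.18178883]
tip [400.09053239 319.75573677]
tip [249.18383832 319.14836633]
```

View pics/w4c.png

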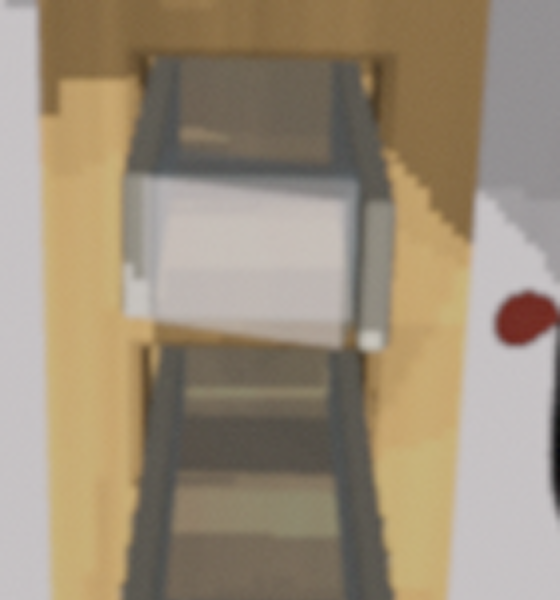

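```bash
python3 -m crank '[[[8,0,-3],[0,0,0]],[[14,0,0],[0,0,0]],[[14,0,0],[0,0,0]],[[14,0,0],[0,0,0]],[[4,0,0],[0,0,0]],[[0,0,0],[0,0,0]],[[0,0,0],[0,0,0]],[[0,0,0],[0,0,0]],[[0,0,0],[0,0,0]],[[0,0,0],[0,0,0]]]' 0.75;  python3 - <<'E'
from h import *
tgt([.579,.228,.117],0,flip=1)
c=ctrl.get_calibration('wrist')
im=ctrl.get_image('wrist');cv2.imwrite('pics/w5.png',im)
im=ctrl.get_image('scene');cv2.imwrite('pics/s5.png',cv2.resize(im[160:290,180:340],(800,650))[:600])
E
```

```text
time: 4.52
tcp_pos: [0.5834, 0.2307, 0.1256]
tcp_rot: [0.507, -0.502, 0.492, 0.499]
ft_force: [0.2, 0.7, -0.7]
width: 0.0639
t 4.52 tcp [0.5834 0.2307 0.1256] w 0.0639 F [ 0.2  0.7 -0.7] q [ 0.7   0.15 -0.13  0.   -1.27 -0.7 ]
shift(tool now) [ 8.5  4.5 -2.8] turn [0.09 0.63 1.  ]
```

View pics/w5.png

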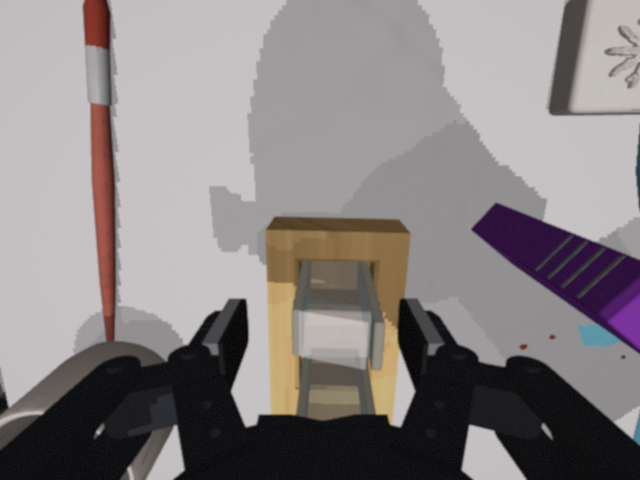

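View pics/s5.png

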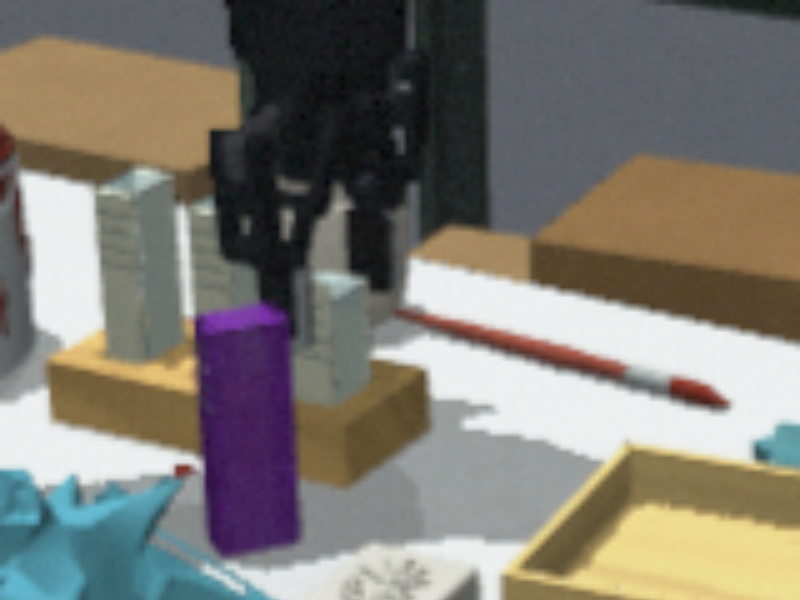

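The fingers straddle the prism along x. I'll correct the small drift, then close.

```bash
python3 -m crank '[[[3,4,-2],[0,0.5,0.9]],[[4,1,0],[0,0,0]],[[2,0,0],[0,0,0]],[[0,0,0],[0,0,0]],[[0,0,0],[0,0,0]],[[0,0,0],[0,0,0]],[[0,0,0],[0,0,0]],[[0,0,0],[0,0,0]],[[0,0,0],[0,0,0]],[[0,0,0],[0,0,0]]]' 0.75;  python3 - <<'E'
from h import *
tgt([.579,.228,.117],0,flip=1)
c=ctrl.get_calibration('wrist')
print(proj('wrist',[.579,.228,.08],c))
im=ctrl.get_image('wrist');cv2.imwrite('pics/w6.png',im[220:480,150:490])
E
```

```text
time: 5.45
tcp_pos: [0.578, 0.2287, 0.1159]
tcp_rot: [0.5, -0.5, 0.499, 0.501]
ft_force: [-0.6, -0.5, 0.5]
width: 0.0637
t 5.45 tcp [0.578  0.2287 0.1159] w 0.0637 F [-0.6 -0.5  0.5] q [ 0.7   0.15 -0.14 -0.   -1.28 -0.7 ]
shift(tool now) [-1.1 -1.  -0.7] turn [0.1  0.09 0.03]
[321.13356775 359.27195906]
```

View pics/w6.png

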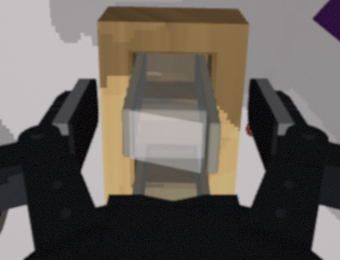

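Centred between the fingers. Closing with a gentle grip.

```bash
python3 -m crank '[[[0,0,0],[0,0,0]],[[0,0,0],[0,0,0]],[[0,0,0],[0,0,0]],[[0,0,0],[0,0,0]],[[0,0,0],[0,0,0]],[[0,0,0],[0,0,0]],[[0,0,0],[0,0,0]],[[0,0,0],[0,0,0]],[[0,0,0],[0,0,0]],[[0,0,0],[0,0,0]]]' 0 40;  python3 - <<'E'
from h import *
tgt([.579,.228,.25],0,flip=1)
E
```

```text
time: 6.33
tcp_pos: [0.5781, 0.2287, 0.1162]
tcp_rot: [0.5, -0.5, 0.499, 0.501]
ft_force: [-0.4, 0.1, 0.6]
width: 0.0337
t 6.33 tcp [0.5781 0.2287 0.1162] w 0.0337 F [-0.4  0.1  0.6] q [ 0.7   0.15 -0.14 -0.   -1.28 -0.7 ]
shift(tool now) [-133.8   -1.1   -0.4] turn [0.09 0.11 0.05]
```

```bash
python3 -m crank '[[[-10,0,0],[0,0,0]],[[-15,0,0],[0,0,0]],[[-20,0,0],[0,0,0]],[[-25,0,0],[0,0,0]],[[-25,0,0],[0,0,0]],[[-15,0,0],[0,0,0]],[[0,0,0],[0,0,0]],[[0,3,-15],[0,0,0]],[[0,8,-30],[0,0,0]],[[0,9,-30],[0,0,0]]]';  python3 - <<'E'
from h import *
tgt([.521,.016,.12],0,flip=1)
im=ctrl.get_image('scene');cv2.imwrite('pics/s7.png',cv2.resize(im[140:300,180:380],(750,600)))
E
```

```text
time: 7.17
tcp_pos: [0.5567, 0.1539, 0.2298]
tcp_rot: [0.497, -0.501, 0.499, 0.503]
ft_force: [0.2, -0.2, -0.8]
width: 0.0339
t 7.17 tcp [0.5567 0.1539 0.2298] w 0.0339 F [ 0.2 -0.2 -0.8] q [ 0.62 -0.01 -0.1  -0.   -1.48 -0.61]
shift(tool now) [ 110.    36.1 -137.7] turn [ 0.36 -0.01 -0.23]
```

View pics/s7.png

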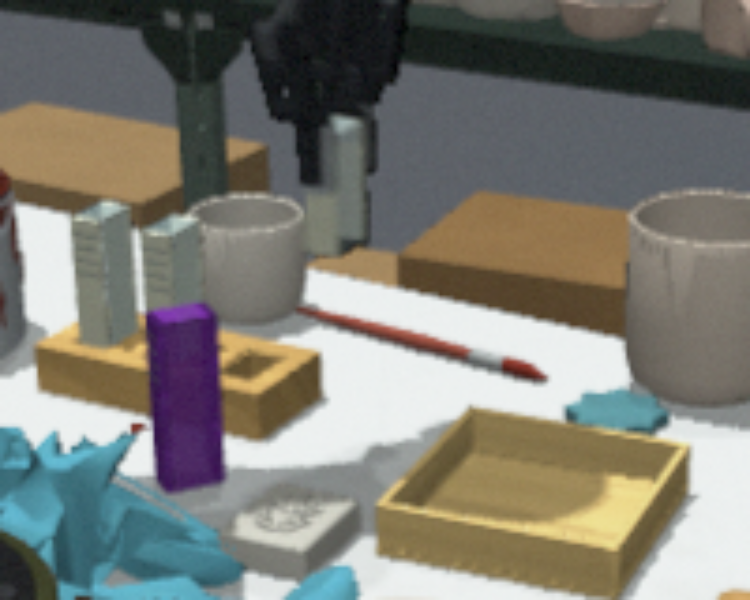

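The short prism is lifted clear, its pocket is empty, and both whole prisms and the purple one are undisturbed. On to the tray.

```bash
python3 -m crank '[[[0,9,-35],[0,0,0]],[[0,9,-35],[0,0,0]],[[0,9,-30],[0,0,0]],[[0,5,-20],[0,0,0]],[[0,2,-8],[0,0,0]],[[0,0,0],[0,0,0]],[[15,0,0],[0,0,0]],[[25,0,0],[0,0,0]],[[20,0,0],[0,0,0]],[[10,0,0],[0,0,0]]]';  python3 - <<'E'
from h import *
tgt([.521,.016,.117],0,flip=1)
E
```

```text
time: 8.05
tcp_pos: [0.5153, 0.0115, 0.1527]
tcp_rot: [0.498, -0.498, 0.502, 0.502]
ft_force: [0.1, -0.5, -1.2]
width: 0.0337
t 8.05 tcp [0.5153 0.0115 0.1527] w 0.0337 F [ 0.1 -0.5 -1.2] q [ 0.41 -0.15 -0.37 -0.   -1.36 -0.41]
shift(tool now) [35.7 -6.   4.6] turn [-0.02 -0.05 -0.49]
```

```bash
python3 -m crank '[[[12,-5,3],[0,0,-0.4]],[[12,0,0],[0,0,0]],[[8,0,0],[0,0,0]],[[2,0,0],[0,0,0]],[[0,0,0],[0,0,0]],[[0,0,0],[0,0,0]],[[0,0,0],[0,0,0]],[[0,0,0],[0,0,0]],[[0,0,0],[0,0,0]],[[0,0,0],[0,0,0]]]';  python3 - <<'E'
from h import *
tgt([.521,.016,.115],0,flip=1)
im=ctrl.get_image('scene');cv2.imwrite('pics/s8.png',cv2.resize(im[140:300,230:430],(750,600)))
E
```

```text
time: 8.88
tcp_pos: [0.52, 0.0161, 0.1158]
tcp_rot: [0.498, -0.5, 0.501, 0.501]
ft_force: [0.3, 0.9, -1.1]
width: 0.0339
t 8.88 tcp [0.52   0.0161 0.1158] w 0.0339 F [ 0.3  0.9 -1.1] q [ 0.42 -0.11 -0.41  0.   -1.28 -0.42]
shift(tool now) [ 0.8 -1.  -0.1] turn [ 0.11 -0.11 -0.22]
```

View pics/s8.png

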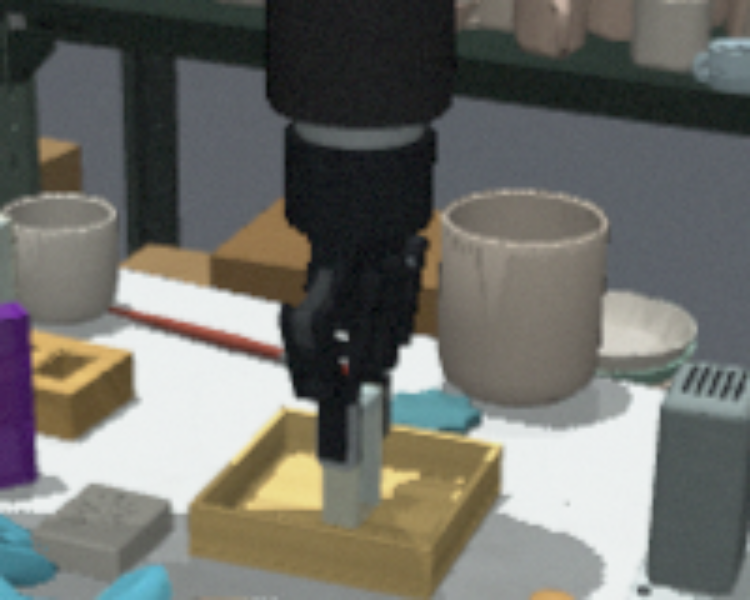

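The prism sits just above the tray floor. I'll lower it 2 mm, release and back off straight up.

```bash
python3 -m crank '[[[2,0,0],[0,0,0]],[[1,0,0],[0,0,0]],[[0,0,0],[0,0,0]],[[0,0,0],[0,0,0]],[[0,0,0],[0,0,0]],[[0,0,0],[0,0,0]],[[0,0,0],[0,0,0]],[[0,0,0],[0,0,0]],[[0,0,0],[0,0,0]],[[0,0,0],[0,0,0]]]' && python3 -m crank '[[[0,0,0],[0,0,0]],[[0,0,0],[0,0,0]],[[0,0,0],[0,0,0]],[[0,0,0],[0,0,0]],[[0,0,0],[0,0,0]],[[0,0,0],[0,0,0]],[[0,0,0],[0,0,0]],[[0,0,0],[0,0,0]],[[-10,0,0],[0,0,0]],[[-20,0,0],[0,0,0]]]' 0.75;  python3 - <<'E'
from h import *
tgt([.579,.2,.25],0,flip=1)
im=ctrl.get_image('scene');cv2.imwrite('pics/s9.png',cv2.resize(im[140:300,230:430],(750,600)))
E
```

```text
time: 9.77
tcp_pos: [0.5202, 0.0161, 0.1131]
tcp_rot: [0.499, -0.5, 0.501, 0.501]
ft_force: [-0.4, -0.2, -0.2]
width: 0.0335
time: 10.6
tcp_pos: [0.5186, 0.0157, 0.1405]
tcp_rot: [0.497, -0.499, 0.503, 0.502]
ft_force: [0.3, -0.4, 0.2]
width: 0.0642
t 10.6 tcp [0.5186 0.0157 0.1405] w 0.0642 F [ 0.3 -0.4  0.2] q [ 0.42 -0.13 -0.38 -0.   -1.33 -0.42]
shift(tool now) [-110.6  -59.7  183.9] turn [ 0.09 -0.18 -0.53]
```

View pics/s9.png

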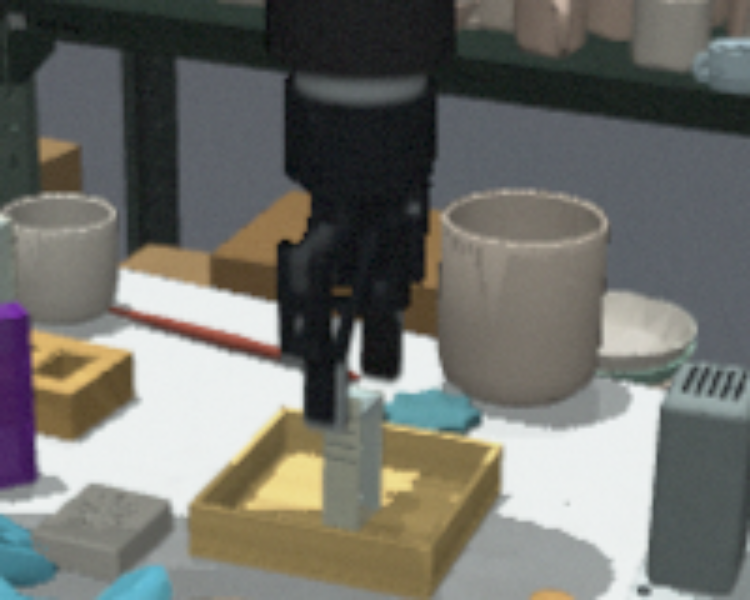

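The short prism stands in the tray at about (352,460), released. Now back to the rack, aiming for the middle whole prism.

```bash
python3 -m crank '[[[-30,0,0],[0,0,-0.4]],[[-35,0,0],[0,0,0]],[[-30,0,0],[0,0,0]],[[-10,-12,30],[0,0,0]],[[0,-12,40],[0,0,0]],[[0,-12,40],[0,0,0]],[[0,-12,35],[0,0,0]],[[0,-10,25],[0,0,0]],[[0,0,10],[0,0,0]],[[0,0,0],[0,0,0]]]' && python3 -m crank '[[[0,0,0],[0,0,0]],[[0,0,0],[0,0,0]],[[0,0,0],[0,0,0]],[[0,0,0],[0,0,0]],[[0,0,0],[0,0,0]],[[0,0,0],[0,0,0]],[[0,0,0],[0,0,0]],[[0,0,0],[0,0,0]],[[0,0,0],[0,0,0]],[[0,0,0],[0,0,0]]]'
python3 - <<'E'
from h import *
import pickle
tgt([.579,.278,.25],0,flip=1)
c=ctrl.get_calibration('wrist');im=ctrl.get_image('wrist');pickle.dump(c,open('w10.pkl','wb'))
print(proj('wrist',[.579,.278,.108],c))
cv2.imwrite('pics/w10.png',im)
cv2.imwrite('pics/w10c.png',cv2.resize(im[220:420,240:410],(680,800),interpolation=cv2.INTER_CUBIC)[:600])
E
```

```text
time: 11.48
tcp_pos: [0.5813, 0.2025, 0.2703]
tcp_rot: [0.507, -0.504, 0.494, 0.495]
ft_force: [-0.1, -1.2, -0.2]
width: 0.0642
time: 12.32
tcp_pos: [0.5808, 0.1973, 0.2731]
tcp_rot: [0.509, -0.503, 0.494, 0.493]
ft_force: [-0.2, 0.1, -0.4]
width: 0.0642
t 12.32 tcp [0.5808 0.1973 0.2731] w 0.0642 F [-0.2  0.1 -0.4] q [ 0.66  0.06  0.04  0.01 -1.53 -0.67]
shift(tool now) [23.3  2.8 80.6] turn [-0.37  0.23  1.4 ]
[331.72802446 349.7806173 ]
```

View pics/w10.png

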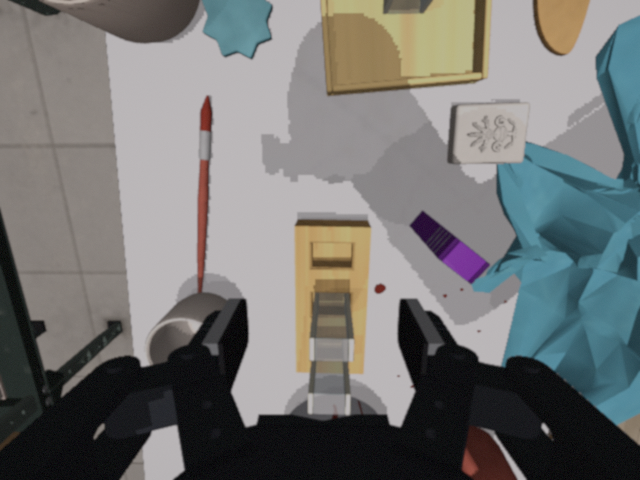

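View pics/w10c.png

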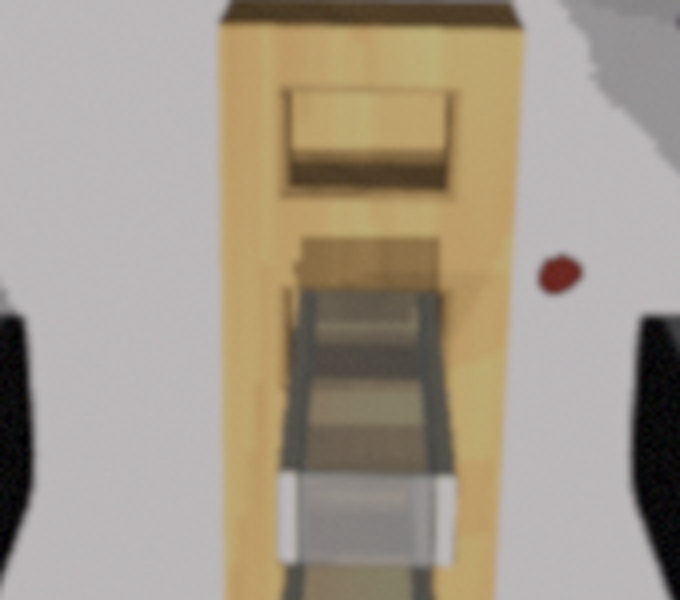

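The middle whole prism's top is at (331,349) in the wrist view, exactly where predicted for (0.579, 0.278). Its frosted plates are on ±x.

```bash
python3 -m crank '[[[0,2,35],[-0.3,0.2,1.3]],[[0,0,35],[0,0,0]],[[0,0,9],[0,0,0]],[[0,0,0],[0,0,0]],[[15,0,0],[0,0,0]],[[25,0,0],[0,0,0]],[[25,0,0],[0,0,0]],[[15,0,0],[0,0,0]],[[0,0,0],[0,0,0]],[[0,0,0],[0,0,0]]]'
python3 - <<'E'
from h import *
tgt([.579,.278,.137],0,flip=1)
E
```

```text
time: 13.2
tcp_pos: [0.5799, 0.2755, 0.1922]
tcp_rot: [0.502, -0.5, 0.499, 0.499]
ft_force: [0.3, 0.0, 1.1]
width: 0.0638
t 13.2 tcp [0.5799 0.2755 0.1922] w 0.0638 F [0.3 0.  1.1] q [ 0.76  0.16  0.01  0.   -1.42 -0.76]
shift(tool now) [55.2  1.1  2.5] turn [-0.13  0.03  0.23]
```

```bash
python3 -m crank '[[[8,1,2],[0,0,0.2]],[[12,0,0],[0,0,0]],[[12,0,0],[0,0,0]],[[12,0,0],[0,0,0]],[[8,0,0],[0,0,0]],[[2,0,0],[0,0,0]],[[0,0,0],[0,0,0]],[[0,0,0],[0,0,0]],[[0,0,0],[0,0,0]],[[0,0,0],[0,0,0]]]'
python3 - <<'E'
from h import *
tgt([.579,.278,.137],0,flip=1)
im=ctrl.get_image('wrist');cv2.imwrite('pics/w12.png',im[220:480,150:490])
E
```

```text
time: 14.03
tcp_pos: [0.5804, 0.2772, 0.137]
tcp_rot: [0.503, -0.5, 0.499, 0.499]
ft_force: [-0.1, 0.9, -0.1]
width: 0.0637
t 14.03 tcp [0.5804 0.2772 0.137 ] w 0.0637 F [-0.1  0.9 -0.1] q [ 0.76  0.19 -0.06  0.   -1.32 -0.76]
shift(tool now) [-0.   1.4  0.8] turn [-0.17  0.17  0.28]
```

View pics/w12.png

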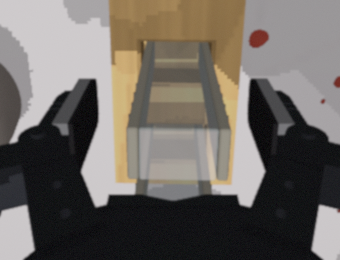

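The prism is square between the fingers, with its plates facing the pads. I'll close, then lift.

```bash
python3 -m crank '[[[0,1,0],[0,0.2,0.3]],[[0,0,0],[0,0,0]],[[0,0,0],[0,0,0]],[[0,0,0],[0,0,0]],[[0,0,0],[0,0,0]],[[0,0,0],[0,0,0]],[[0,0,0],[0,0,0]],[[0,0,0],[0,0,0]],[[0,0,0],[0,0,0]],[[0,0,0],[0,0,0]]]' 0 45 && python3 -m crank '[[[-10,0,0],[0,0,0]],[[-15,0,0],[0,0,0]],[[-20,0,0],[0,0,0]],[[-25,0,0],[0,0,0]],[[-25,0,0],[0,0,0]],[[-25,0,0],[0,0,0]],[[-20,0,0],[0,0,0]],[[-10,0,0],[0,0,0]],[[0,0,0],[0,0,0]],[[0,0,0],[0,0,0]]]'
python3 - <<'E'
from h import *
tgt([.532,-.25,.29],0.1,flip=1)
for n in('scene','top'):cv2.imwrite(f'pics/{n}13.png',ctrl.get_image(n))
s=cv2.imread('pics/scene13.png');cv2.imwrite('pics/s13.png',cv2.resize(s[100:280,170:410],(800,600)))
E
```

```text
time: 14.92
tcp_pos: [0.5797, 0.2777, 0.1384]
tcp_rot: [0.501, -0.499, 0.5, 0.499]
ft_force: [0.1, -0.3, -0.3]
width: 0.0334
time: 15.75
tcp_pos: [0.5787, 0.2762, 0.2968]
tcp_rot: [0.5, -0.499, 0.502, 0.499]
ft_force: [0.3, 0.2, -1.6]
width: 0.0334
t 15.75 tcp [0.5787 0.2762 0.2968] w 0.0334 F [ 0.3  0.2 -1.6] q [ 0.76  0.15  0.19 -0.   -1.61 -0.76]
shift(tool now) [   7.6   44.8 -526.4] turn [-5.94 -0.08 -0.12]
```

View pics/s13.png

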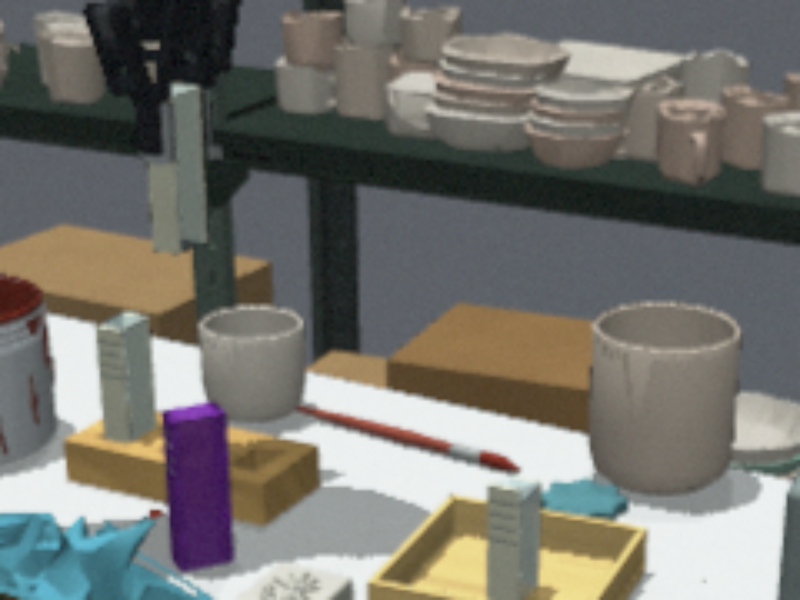

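The scene view shows the prism held upright at (175,165), the other whole one still in its pocket, and the short one standing in the tray. While nothing blocks the meter, I'll check its pose in both fixed views.

Run:
```python
from h import *
C=np.array([.532,-.25]);a=.1
R=np.array([[np.cos(a),-np.sin(a)],[np.sin(a),np.cos(a)]])
for n in('scene','top'):
    im=cv2.imread(f'pics/{n}13.png'); 
    K=5; o=(385,225) if n=='scene' else (405,195)
    S=im[o[1]:o[1]+115,o[0]:o[0]+160]; S=cv2.resize(S,None,fx=K,fy=K,interpolation=cv2.INTER_CUBIC)
    def pt(x,y,z): 
        w=C+R@[x,y]; p=proj(n,[*w,z]); return tuple(int(round(v)) for v in ((p-np.array(o)+.5)*K))
    for z in(.018,): cv2.polylines(S,[np.array([pt(x,y,z) for x,y in((.045,.1075),(-.045,.1075),(-.045,-.1075),(.045,-.1075))])],True,(0,0,255),1)
    for yc in(.0795,-.0795): cv2.polylines(S,[np.array([pt(x,yc+y,.117) for x,y in((.029,.022),(-.029,.022),(-.029,-.022),(.029,-.022))])],True,(0,255,0),1)
    cv2.circle(S,pt(0,0,.09),4,(255,0,0),-1)
    cv2.imwrite(f'pics/m_{n}.png',S)
```

```text
(no output)
```

View pics/m_scene.png

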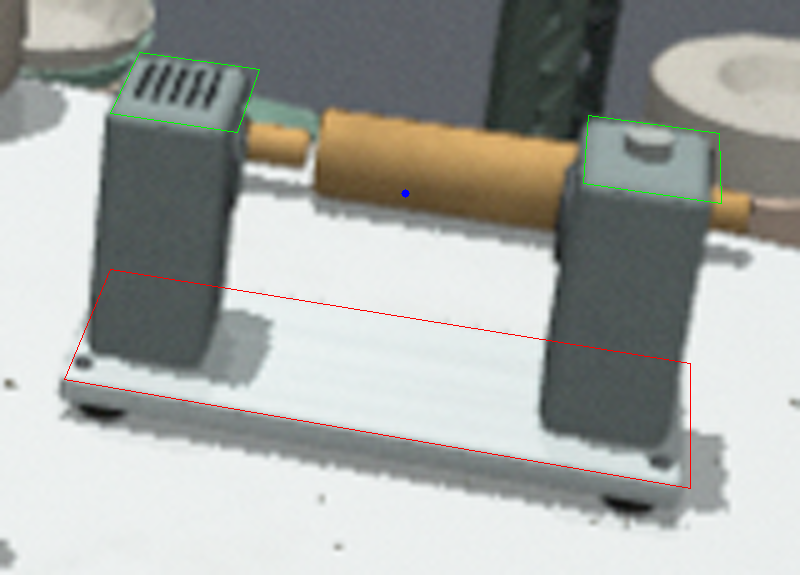

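View pics/m_top.png

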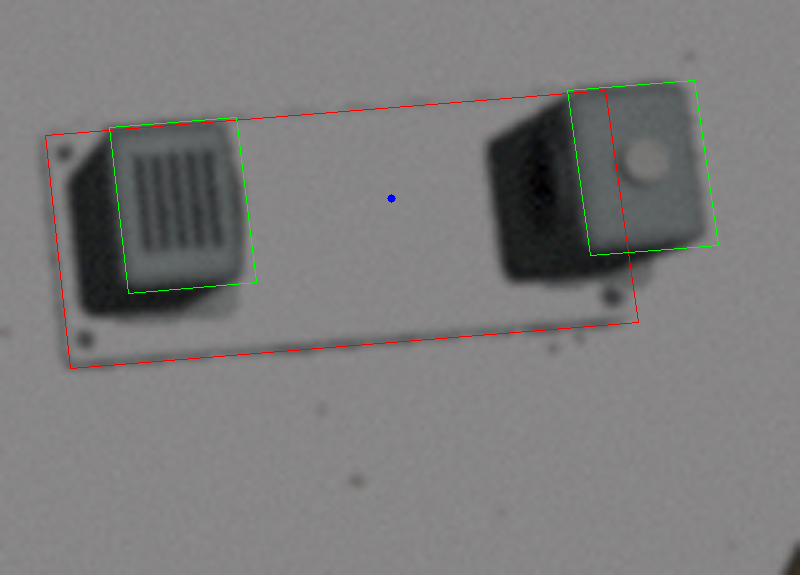

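The overlay fits within about 2 mm: the beam is at (0.532, -0.2485) and the meter yaw is about 0.10 rad. Now I carry the prism across at height.

```bash
python3 -m crank '[[[0,2,-15],[0,0,0]],[[0,3,-25],[0,0,0]],[[0,4,-35],[0,0,0]],[[0,4,-40],[0,0,0]],[[0,4,-40],[0,0,0]],[[0,4,-40],[0,0,0]],[[0,4,-40],[0,0,0]],[[0,4,-40],[-1,0,0]],[[0,4,-40],[-1,0,0]],[[0,4,-40],[-1,0,0]]]'
python3 - <<'E'
from h import *
tgt([.532,-.2485,.29],0.1,flip=1)
E
```

```text
time: 16.68
tcp_pos: [0.5367, -0.085, 0.2772]
tcp_rot: [0.473, -0.51, 0.495, 0.521]
ft_force: [1.0, -0.2, -0.6]
width: 0.0333
t 16.68 tcp [ 0.5367 -0.085   0.2772] w 0.0333 F [ 1.  -0.2 -0.6] q [ 0.22 -0.09 -0.09  0.   -1.6  -0.15]
shift(tool now) [ -10.7   15.5 -163. ] turn [-2.1  -0.54 -1.89]
```

```bash
python3 -m crank '[[[-8,2,-30],[-0.5,-0.3,-0.8]],[[-4,3,-35],[-0.5,-0.2,-0.6]],[[0,3,-35],[-0.4,0,-0.4]],[[0,3,-25],[-0.4,0,0]],[[0,2,-15],[-0.3,0,0]],[[0,1,-8],[0,0,0]],[[0,0,0],[0,0,0]],[[0,0,0],[0,0,0]],[[0,0,0],[0,0,0]],[[0,0,0],[0,0,0]]]'
python3 - <<'E'
from h import *
tgt([.532,-.2485,.188],0.1,flip=1)
E
```

```text
time: 17.52
tcp_pos: [0.5281, -0.2459, 0.2746]
tcp_rot: [0.471, -0.516, 0.481, 0.53]
ft_force: [0.2, -0.6, -0.8]
width: 0.0334
t 17.52 tcp [ 0.5281 -0.2459  0.2746] w 0.0334 F [ 0.2 -0.6 -0.8] q [-0.09  0.01 -0.   -0.   -1.59  0.19]
shift(tool now) [86.5 -5.6 -3.4] turn [-0.31  0.3  -1.3 ]
```

```bash
python3 -m crank '[[[0,-4,-3],[-0.3,0.3,-1.3]],[[10,0,0],[0,0,0]],[[10,0,0],[0,0,0]],[[0,0,0],[0,0,0]],[[0,0,0],[0,0,0]],[[0,0,0],[0,0,0]],[[0,0,0],[0,0,0]],[[0,0,0],[0,0,0]],[[0,0,0],[0,0,0]],[[0,0,0],[0,0,0]]]'
python3 - <<'E'
from h import *
tgt([.532,-.2485,.188],0.1,flip=1)
for n in('scene','top','wrist'):cv2.imwrite(f'pics/{n}16.png',ctrl.get_image(n))
s=cv2.imread('pics/scene16.png');t=cv2.imread('pics/top16.png')
cv2.imwrite('pics/s16.png',np.hstack([cv2.resize(s[190:340,385:545],(400,375)),cv2.resize(t[170:320,400:560],(400,375))]))
E
```

```text
time: 18.35
tcp_pos: [0.5336, -0.2453, 0.2523]
tcp_rot: [-0.474, 0.526, -0.472, -0.525]
ft_force: [-0.3, 0.4, -0.7]
width: 0.0337
t 18.35 tcp [ 0.5336 -0.2453  0.2523] w 0.0337 F [-0.3  0.4 -0.7] q [-0.09  0.01 -0.04 -0.   -1.52  0.2 ]
shift(tool now) [64.3  2.2 -3. ] turn [ 0.31 -0.01  0.17]
```

View pics/s16.png

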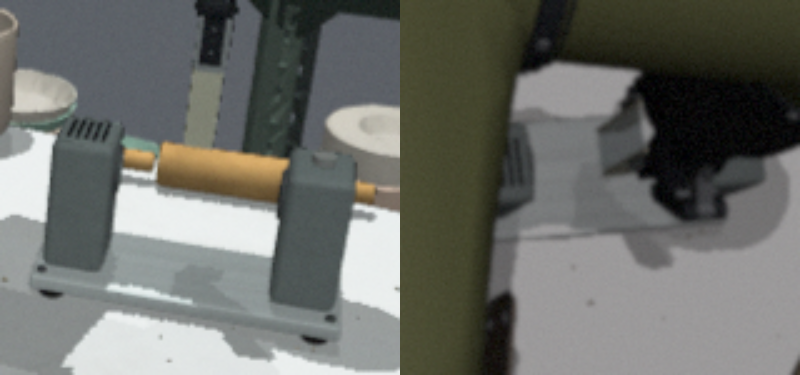

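View pics/wrist16.png

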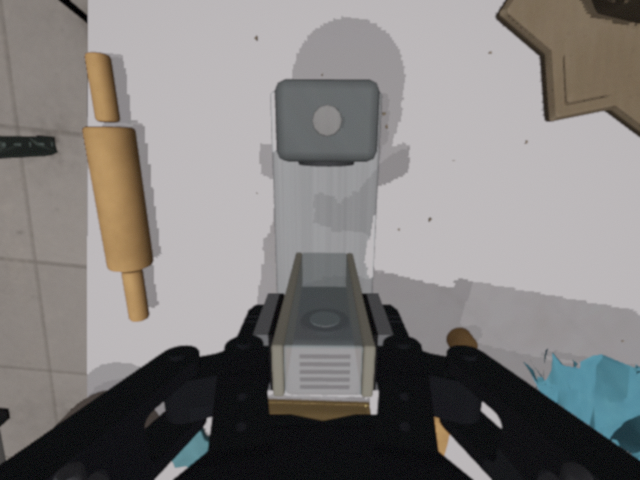

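The wrist view shows the meter's head squarely aligned: head centre column ≈328, prism foot centre column ≈326, edges parallel. A quick numeric check follows, then the descent.

Run:
```python
from h import *
c=ctrl.get_calibration('wrist')
h=np.array([ray('wrist',u,v,.117,c)[:2] for u,v in((277,85),(379,85),(379,155),(278,155))]);print(h.round(4),h.mean(0))
print('edge yaw',np.degrees(np.arctan2(*(h[0]-h[1])[::-1])),np.degrees(np.arctan2(*(h[3]-h[2])[::-1])))
a=.1; m=h.mean(0)+ .0795*np.array([-np.sin(a),np.cos(a)]); print('beam est',m)
s=ctrl.get_state()['tcp_pos'];f=s[2]-.1304
p=np.array([ray('wrist',u,v,f,c)[:2] for u,v in((296,255),(356,255))]);print('foot',p,p.mean(0),'tcp',s,'width',np.linalg.norm(p[0]-p[1]))
ux=np.array([np.cos(a),np.sin(a)]);print('lateral prism foot vs beam mm',1000*(p.mean(0)-m)@ux,'tcp vs beam',1000*(s[:2]-m)@ux)
```

```text
[[ 0.5694 -0.3432]
 [ 0.5154 -0.3489]
 [ 0.51   -0.3132]
 [ 0.5663 -0.3072]] [ 0.5402577  -0.32815422]
edge yaw 6.018709715019303 6.054285000328357
beam est [ 0.53232094 -0.24905139]
foot [[ 0.55108618 -0.25103257]
 [ 0.51560034 -0.25483274]] [ 0.53334326 -0.25293266] tcp [ 0.53363813 -0.24532241  0.25226733] width 0.035688742160113335
lateral prism foot vs beam mm 0.6297277482809901 tcp vs beam 1.6828893688092672
```

The lateral error is about 1 mm and the yaw agrees (6.0° against 5.7°). Descending.

```bash
python3 -m crank '[[[8,1,-2],[0.2,0,0.2]],[[12,0,0],[0,0,0]],[[12,0,0],[0,0,0]],[[12,0,0],[0,0,0]],[[8,0,0],[0,0,0]],[[4,0,0],[0,0,0]],[[0,0,0],[0,0,0]],[[0,0,0],[0,0,0]],[[0,0,0],[0,0,0]],[[0,0,0],[0,0,0]]]'
python3 - <<'E'
from h import *
tgt([.532,-.2485,.188],0.1,flip=1)
E
```

```text
time: 19.33
tcp_pos: [0.5317, -0.2476, 0.1877]
tcp_rot: [0.473, -0.523, 0.475, 0.526]
ft_force: [-0.1, 0.6, -1.5]
width: 0.0333
t 19.33 tcp [ 0.5317 -0.2476  0.1877] w 0.0333 F [-0.1  0.6 -1.5] q [-0.09  0.03 -0.14 -0.   -1.41  0.2 ]
shift(tool now) [-0.3 -0.2 -0.9] turn [ 0.07  0.07 -0.27]
```

```bash
python3 -m crank '[[[0,0,0],[0,0,0]],[[0,0,0],[0,0,0]],[[0,0,0],[0,0,0]],[[0,0,0],[0,0,0]],[[0,0,0],[0,0,0]],[[0,0,0],[0,0,0]],[[0,0,0],[0,0,0]],[[0,0,0],[0,0,0]],[[0,0,0],[0,0,0]],[[0,0,0],[0,0,0]]]'
python3 - <<'E'
from h import *
tgt([.532,-.2485,.188],0.1,flip=1)
s=ctrl.get_image('scene');print('beam px scene',proj('scene',[.532,-.2485,.09]))
S=cv2.resize(s[190:340,385:545],(640,600))
cv2.imwrite('pics/s18.png',S);cv2.imwrite('pics/w18.png',ctrl.get_image('wrist'))
cv2.imwrite('pics/s18b.png',cv2.resize(s[170:300,180:380],(800,520)))
E
```

```text
time: 20.17
tcp_pos: [0.5326, -0.2478, 0.1903]
tcp_rot: [0.474, -0.525, 0.474, 0.525]
ft_force: [-0.3, -0.7, -1.1]
width: 0.0335
t 20.17 tcp [ 0.5326 -0.2478  0.1903] w 0.0335 F [-0.3 -0.7 -1.1] q [-0.09  0.02 -0.14  0.   -1.41  0.2 ]
shift(tool now) [ 2.3  0.7 -0.6] turn [ 0.08 -0.02 -0.03]
beam px scene [464.54465102 262.92102062]
```

View pics/s18.png

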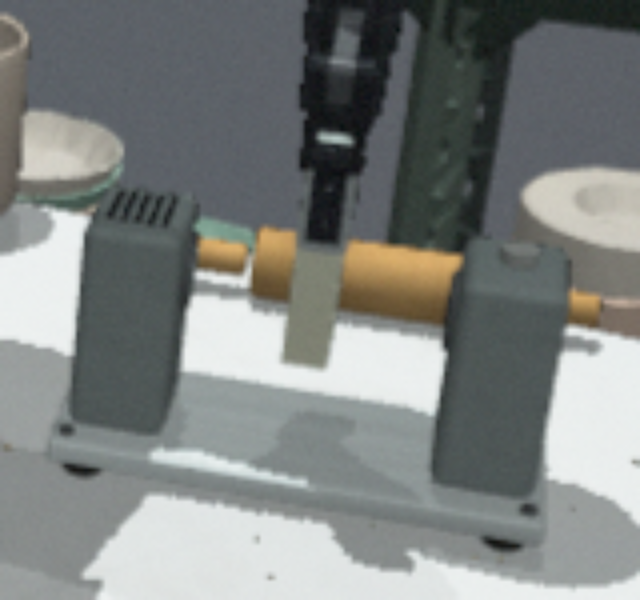

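View pics/s18b.png

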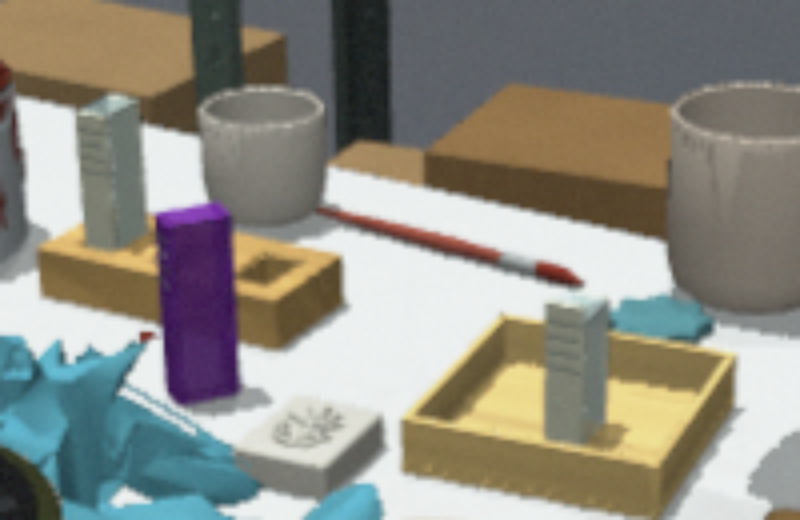

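View pics/w18.png

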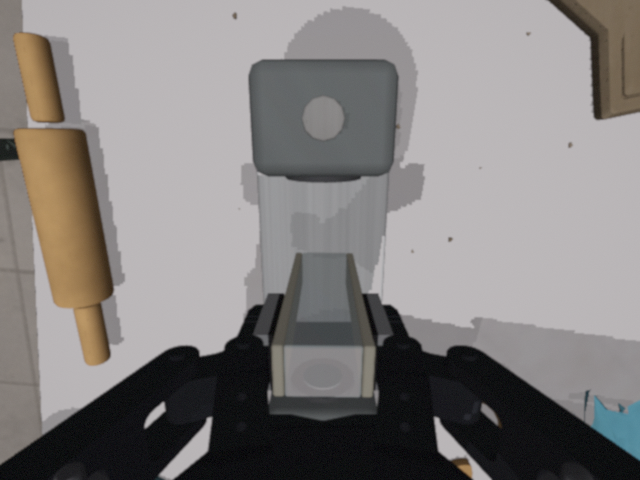

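The beam point projects to (318,292) in the scene crop, on the held prism. That prism runs from the foot at row 365 to the pad edge at row 245, and it is clear of the base and heads. The short prism stands in the tray, the other whole one is in its pocket, and the bystanders are unmoved. Handing in.

Run:
```python
from h import *
print(ctrl.hand_in()); s=ctrl.get_state();print(s['time'],s['tcp_pos'],s['width'],s['ft_force'])
```

```text
the job is handed in; nothing more can be done
None
the job is handed in; nothing more can be done
```

I put the short prism in the scrap tray and released it there, where it stands upright. I then took the middle whole prism from the rack by its frosted faces and handed the job in at about 20.2 s, still holding it in the meter's beam. The hand-in reported no verdict, and the arm's state could not be read afterwards.

**Last checks before hand-in:**
- **Position:** the held prism was under 1 mm from the beam's middle, about 1 mm from mid-gap and within about 0.5° of square. The beam crossed about 30 mm above its foot. The foot stood about 42 mm above the meter's base, and nothing touched.
- **Grip:** the jaw opening read 33.5 mm, which matches the prism's width at the 45 N setting, and the outside force on the wrist was about 1 N.
- **Everything else:** the other whole prism stood in its pocket. In the pictures the bystanders I could see and the purple look-alike looked unmoved.

**Disagreements:** the yaw of the meter from the wrist view was 6.0°, against the 5.7° I used. The two positions I measured for the beam differed by under 1 mm. The arm also drifted 2–3 mm in height while holding still, well within tolerance. I inferred the clear-face and contact conditions from the pictures and the wrist force; finger forces cannot be read directly.

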